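Hook the stuck bush out of its feed lane

TASK

The flanged steel bush has stuck deep in its lane of the white feed rack, where the gripper does not fit. Drag it forward with the pull hook, right out of the lane on to the open bench, lay the hook down on the bench, then pick up the bush and stand it on its flange in the shallow blue bin on the bench.

Things in the scene. Friction and masses are not known exactly. Their poses are not given: they have to be found in the camera images.
- bush: flanged dark steel bush, 60 g, standing in one of the rack's three lanes: flange 30 mm across and 6 mm thick at the bottom, then a barrel 20 mm across up to z = 28 mm. Origin: centre of its underside, z up its axis. Not wanted, in the other lanes: a hexagon nut (38 mm across flats, 14 mm high) and a flat spacer ring (44 mm across, 10 mm high).
- hook: loose pull hook, 200 g, level on the bench. Origin: underside, below mid-handle; z up, x from handle to blade. Black handle: x -50 to 50, 22 mm wide (y), 45 mm high. Steel rod 8 mm thick, centre z = 38 mm, runs to the upright blade at x = 220 mm: 4 mm thick, 42 mm wide, z 0 to 30 mm, with side wings reaching 10 mm back to the handle, 36 mm apart inside; it goes down behind the part, rod above it.
- rack: white steel feed rack, fixed; three lanes between straight wire fences, open at the mouth and top. Origin: on the bench, mid-mouth of the middle lane; x points from the mouths into the lanes. Lane centres y = -68, 0, 68 mm, 62 mm clear; fences 6 mm thick, 85 mm high, from x = 0 (mouth) to the back fence at 167 mm. No floor: parts stand on the bench. The bush starts centred at x = 75 to 110 mm.
- bin: shallow open blue bin, fixed on the bench: 180 mm along its x, 150 mm along its y, 35 mm high, walls and floor 3 mm thick. Origin: centre of its underside.
There are look-alikes about, which are no part of the job. What is shaped like the bush but orange is not meant.

How it is judged:
On the way, in this order (a step that is already met when the one before it is completed fails the run):
1. the hook drags the bush while it is still in the lane (moved at least 15 mm, the hook bearing on it) (contact force between hook and bush above 0.03 N and distance of bush from where it was at the start of the episode above 0.015 m and x of bush in the frame of rack above 0 m and contact force between the fingers and bush below 0.1 N), for 0.05 s.
2. the bush stands on the open bench, wholly out of the lane, not touched by the fingers (x of bush in the frame of rack below -0.015 m and height (world z) of bush below 0.01 m and contact force between the fingers and bush below 0.1 N), for 0.2 s.
At the end, for the whole second after the job is handed in: The bush stands upright on its flange (within 11 degrees) on the bin's floor (origin less than 12 mm above the bin's underside and within its walls), at rest; the hook lies at rest on the bench (its origin less than 30 mm above it), in any place (x of bush in the frame of bin between -0.08 and 0.08 m and y of bush in the frame of bin between -0.065 and 0.065 m and z of bush in the frame of bin below 0.012 m and angle between bush's own z axis and vertical below 0.2 rad and linear speed of each of bush, hook below 0.02 m/s and height (world z) of hook below 0.03 m); the robot touches nothing.
It also fails if it takes over 72 s, if anything falls off the work surface, if the arm or the gripper's body presses on something with over 40 N, if the wrist force passes 120 N, or if a joint passes its speed limit or range.

ROBOT

A 7-joint arm with a two-finger parallel gripper is mounted at the origin on the work surface. World frame = base frame: x ahead of the robot, y to its left, z up, the work surface at z = 0. Lengths are in m, angles in rad, forces in N, time in s.
With the tool pointing down it reaches from about 0.425 to 0.95 m from the base axis. Payload 4.7 kg.
Tool frame: the origin (TCP) lies midway between the tips of the shut fingers; the grasp point (between the pads) lies 19 mm behind it; z points along the fingers, y is the line along which they close (so a half turn about z gives the same grasp; the last joint's range is limited). The gripper opens to 87 mm and grips with 3 to 60 N. Pads are 19 mm wide; open, the fingers measure 117 mm over their backs; the gripper's body (75 mm by 190 mm) begins 51 mm behind the grasp point.
Start: joints at [-1.357, 0.469, -0.049, 1.532, 0.024, 1.141, -0.082], TCP at [0.162, 0.655, 0.223] pointing down, gripper open.
Joint ranges: [-2.59, 2.59], [-0.33, 1.99], [-1.39, 1.29], [0.1, 2.45], [-1.04, 4.18], [0.21, 1.99], [-2.66, 2.66]. Speed limits (rad/s): [2.57, 2.57, 3.14, 3.14, 3.14, 3.14, 3.14].

INTERFACE

Orientations are given as a rotation vector (axis times angle).
In Python, from rig import r gives the robot as it stands. Calls block until the motion is done:
- r.reach(position, orientation): joint-space move of the TCP to a pose.
- r.move_straight(position, v=0.15, rot=None, stop_force=None): straight line of the TCP; rot=None keeps the orientation; v is the mean speed in m/s. With stop_force (N) it stops when the force on the tool has changed by that much, and returns True; else False.
- r.move_j(angles): joint-space move.
- r.release() and r.grab(): open the fingers fully, or close them until they stop; the grip force is fixed at half the most.
- r.sleep(seconds).
- r.ik(position, orientation): joint angles nearest the present ones, or None.
- r.read_camera(name): name is "scene" or "top" or "wrist"; returns a dict with "image" (400x640x3 uint8, red, green, blue), "fx", "fy", "cx", "cy" (pixels), "T" (4x4, takes a point from camera to world coordinates). Camera axes: x right, y down, z forward; pixel columns grow to the right and rows downward; lengths in m; the calibration is good to about 2 mm. The wrist camera is an equidistant fisheye: a pixel r from the principal point sees the ray r / f radians off the axis. A picture is of the moment at which its call begins. There is no depth.
A pose or a line that the arm cannot do raises r.MotionError and nothing moves.
- r.job_done(): hands the job in; it is judged then, once.
Readings, each from a call of its own:
- r.current_clock(): time.
- r.current_joint_pos(): joint angles.
- r.current_qvel(): joint speeds.
- r.current_tau(): joint torques, N m.
- r.current_ee_pos(): TCP position.
- r.current_orientation(): TCP orientation.
- r.current_contact_force(): force on the tool from outside, world axes, zero at the start.
- r.current_ft_torque(): the same for the moment, N m.
- r.current_finger_gap(): finger opening in m.
- r.current_finger_force(): force on a finger pad.
Only numpy, scipy, OpenCV 4.12 (cv2) and the standard library are available. Lean on these libraries where they do the work, as an engineer would, in place of code of your own. Each camera call takes 0.05 s, during which the arm holds its last target. There are 200 camera calls.

## Working session

There is one attempt and no reset: what is moved stays moved. The work goes in short steps, each a Python script; the robot and the scene stay as the last script left them, time stands still between calls to the robot, and variables do not carry over. Pictures are saved under pics/ and viewed, at most 10 in all, crops included, and the job is handed in when it is done.

```bash
mkdir -p pics; ls
python3 - <<'E'
from rig import r
import cv2
for n in ("scene","top"):
    c=r.read_camera(n); cv2.imwrite(f"pics/{n}0.png",c["image"][:,:,::-1]); print(n,c["fx"],c["fy"],c["cx"],c["cy"],c["T"].round(4).tolist() )
print(r.current_clock())
E
```

```text
pics
scene 434.19549679210206 434.19549679210206 316.7446390036399 202.8458361063361 [[0.7174, 0.5317, -0.4502, 0.9793], [0.6967, -0.5486, 0.4623, -0.4418], [-0.0012, -0.6453, -0.764, 0.7986], [0.0, 0.0, 0.0, 1.0]]
top 472.0233050648182 472.0233050648182 314.1952181934273 192.8003086703197 [[0.0147, -0.9973, 0.0718, 0.4692], [-0.9992, -0.012, 0.0373, 0.009], [-0.0363, -0.0723, -0.9967, 1.022], [0.0, 0.0, 0.0, 1.0]]
0.1
```

View pics/scene0.png

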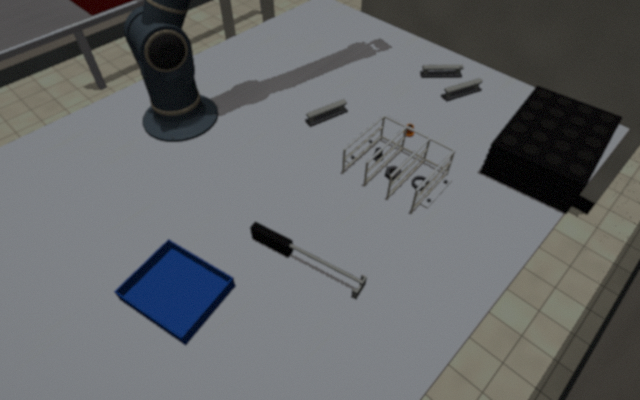

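View pics/top0.png

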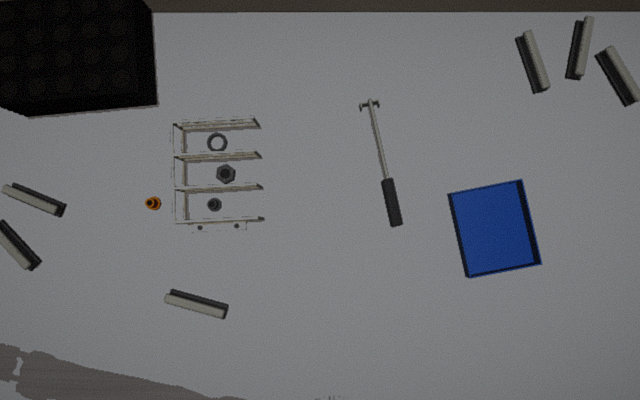

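Top view: rack at cols 175–262, rows 120–222 with its mouths to the right (-y); the bush is in the lowest lane (214,204), nut in the middle (226,173), ring at top (217,142). Orange decoy at (153,203). Hook handle at (392,203), blade at (369,104). Bin centre near (495,228).

Run:
```python
import cv2,numpy as np
a=cv2.imread("pics/top0.png")
L=cv2.resize(a[105:235,165:270],None,fx=4,fy=4,interpolation=cv2.INTER_CUBIC)
R=cv2.resize(a[90:235,350:410],None,fx=4,fy=4,interpolation=cv2.INTER_CUBIC)
H=580
f=lambda x:cv2.copyMakeBorder(x,0,H-x.shape[0],0,0,cv2.BORDER_CONSTANT)
cv2.imwrite("pics/crop1.png",np.hstack([f(L),f(R)]))
```

```text
(no output)
```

View pics/crop1.png

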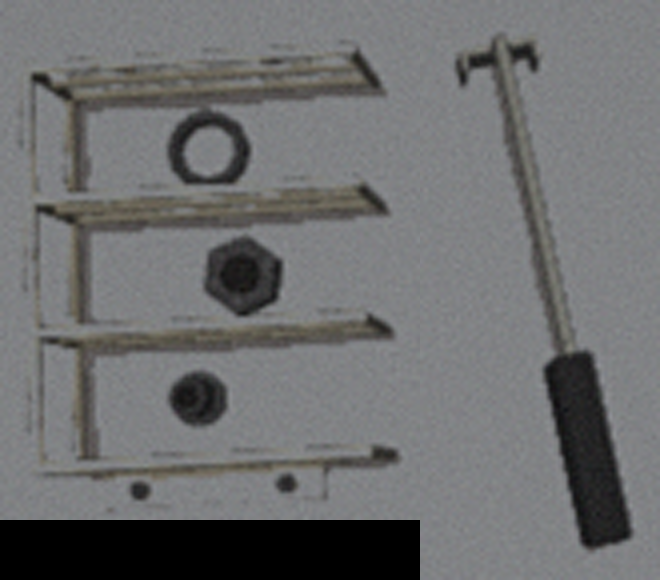

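```bash
cat > h.py <<'E'
import numpy as np,cv2
from scipy.spatial.transform import Rotation as R
def px2w(c,u,v,z):
    T=np.array(c["T"]); d=T[:3,:3]@[(u-c["cx"])/c["fx"],(v-c["cy"])/c["fy"],1]
    return T[:3,3]+d*(z-T[2,3])/d[2]
def w2px(c,p):
    T=np.array(c["T"]); q=(np.atleast_2d(p)-T[:3,3])@T[:3,:3]
    return np.c_[c["fx"]*q[:,0]/q[:,2]+c["cx"],c["fy"]*q[:,1]/q[:,2]+c["cy"]]
def down(yaw):  # tool pointing down, tool y (closing) axis along world angle yaw
    y=np.array([np.cos(yaw),np.sin(yaw),0]); z=np.array([0,0,-1.]); 
    return R.from_matrix(np.c_[np.cross(y,z),y,z]).as_rotvec()
E
python3 - <<'E'
from h import *
from rig import r
c=r.read_camera("top")
L=lambda x,y,z:px2w(c,165+x/4,105+y/4,z)
Q=lambda x,y,z:px2w(c,350+(x-420)/4,90+y/4,z)
P=np.array([L(*p,0) for p in[(383,93),(388,212),(393,335),(398,458)]]);print("mouth",P.round(4).tolist())
B=np.array([L(*p,0) for p in[(80,100),(88,458)]]);print("back",B.round(4).tolist())
print("bush",L(200,398,0.003).round(4))
H=np.array([Q(*p,.045) for p in[(545,362),(590,352),(630,535),(588,548)]]);print("handle",H.round(4).tolist(),H.mean(0).round(4))
print("rodstart",Q(566,350,.042).round(4),"rodend",Q(500,40,.042).round(4))
print("bin",[px2w(c,u,v,.035).round(3).tolist() for u,v in[(448,194),(522,180),(541,264),(468,277)]])
h=H.mean(0); d=Q(500,40,.042)-h; print("len",np.hypot(*d[:2]),"yaw",np.arctan2(d[1],d[0]))
print(r.current_orientation(), down(0),down(np.pi/2))
E
```

```text
mouth [[0.6839, 0.1672, 0.0], [0.6179, 0.1629, 0.0], [0.5503, 0.1586, 0.0], [0.4833, 0.1544, 0.0]]
back [[0.6788, 0.3357, 0.0], [0.4809, 0.3245, 0.0]]
bush [0.5144 0.263  0.003 ]
handle [[0.5667, -0.0929, 0.045], [0.5722, -0.1161, 0.045], [0.478, -0.1367, 0.045], [0.4711, -0.1153, 0.045]] [ 0.522  -0.1153  0.045 ]
rodstart [ 0.5734 -0.104   0.042 ] rodend [ 0.7369 -0.0689  0.042 ]
bin [[0.541, -0.232, 0.035], [0.572, -0.384, 0.035], [0.4, -0.419, 0.035], [0.371, -0.272, 0.035]]
len 0.21983974017033056 yaw 0.2124467662041457
[-3.80448480e-01 -3.11831929e+00  2.35101825e-03] [2.22144147 2.22144147 0.        ] [9.61835347e-17 3.14159265e+00 0.00000000e+00]
```

```bash
cat >> h.py <<'E'
RY=0.055; RO=np.array([0.5193,0.1567])  # bush lane mouth mid, lane direction = +y rotated by RY
ex=np.array([-np.sin(RY),np.cos(RY)]); ey=np.array([-np.cos(RY),-np.sin(RY)])
lane=lambda x,y=0: RO+x*ex+y*ey
OFF=0.015; HX=np.array([0.522,-0.1153]); HYAW=0.2124
E
python3 - <<'E'
from h import *
from rig import r
u=np.array([np.cos(HYAW),np.sin(HYAW)]); g=HX+OFF*u
o=down(HYAW-np.pi/2)
print(r.ik([*g,.13],o), r.ik([*lane(.142-.205),.131],down(RY)), r.ik([*lane(-.063-.205),.05],down(RY)))
r.reach([*g,.25],o)
r.move_straight([*g,.011],v=.12,stop_force=8)
print(r.current_ee_pos(),r.current_joint_pos(),r.current_clock())
r.grab(); print(r.current_finger_gap(),r.current_finger_force())
r.move_straight([*g,.131],v=.12)
print(r.current_contact_force(),r.current_ft_torque(),r.current_clock())
p=lane(.142-.205)
r.move_straight([*p,.141],v=.12,rot=down(RY))
print(r.current_ee_pos(),r.current_joint_pos(),r.current_clock(),r.current_finger_gap())
a=r.read_camera("top")["image"][:,:,::-1]; b=r.read_camera("wrist")["image"][:,:,::-1]
cv2.imwrite("pics/t1.png",np.vstack([cv2.resize(a[90:240,120:380],None,fx=2.4,fy=2.4),np.zeros((1,624,3),np.uint8)]))
cv2.imwrite("pics/w1.png",b)
E
```

```text
[-0.66618755  0.60457953  1.12124173  1.97409341 -0.6598771   0.9883323
 -0.58078646] [-0.65596379  0.36546971  0.50049962  1.99302403 -0.23276097  0.83827772
  0.02853159] [-0.54575116  0.66513852  0.9352636   2.03217345 -0.74227404  0.8253065
  0.8835071 ]
[ 0.53705316 -0.11220082  0.01147405] [-0.39016041  0.64841946  0.70259018  2.03599717 -0.65835817  0.69196679
 -0.6181215 ] 5.2917
0.02190660751612706 29.97332403436303
[-0.10779748  0.11607532 -2.32043357] [-0.06289121  0.20635901  0.01176674] 7.5083
[0.52278997 0.09312944 0.14097714] [-0.66587478  0.35220722  0.51238967  1.98476163 -0.22464926  0.85950854
  0.02178092] 9.3833 0.021860642050433504
```

View pics/t1.png

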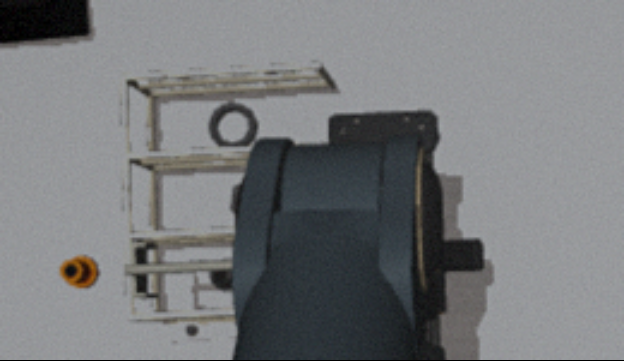

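View pics/w1.png

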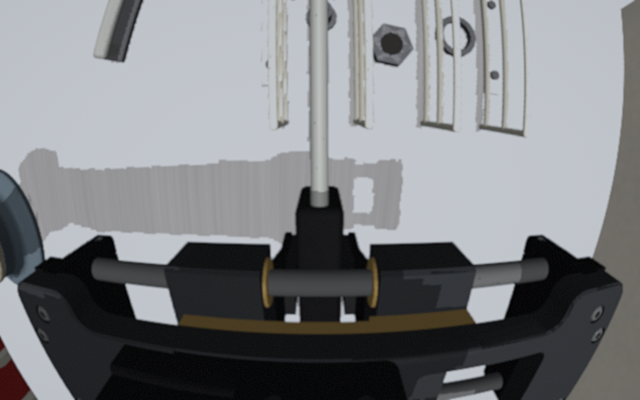

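Top view: blade at crop (141,271), i.e. px (179,203), over the bush's lane between fences at crop rows 240 and 318. Wrist view: rod runs along the lane centre, with the bush beneath it at (322,17).

Run:
```python
from h import *
from rig import r
c=r.read_camera("top")
for n,u,v,z in [("bladetop",120+141/2.4,90+271/2.4,.16),("rodtip",120+126/2.4,90+269/2.4,.172),("rodnear",120+230/2.4,90+267/2.4,.172)]:
    p=px2w(c,u,v,z)[:2]; print(n,p.round(4),"lane",np.dot(p-RO,ex).round(4),np.dot(p-RO,ey).round(4))
b=np.array([.5144,.263]); print("bush lane",np.dot(b-RO,ex),np.dot(b-RO,ey))
# bush in the fresh image, rear part, expected pixel of model
print(w2px(c,[[*lane(.167),0],[*lane(.142),.16]]))
```

```text
bladetop [0.5095 0.2915] lane 0.1352 0.0024
rodtip [0.5103 0.2992] lane 0.1428 0.0012
rodnear [0.5128 0.2195] lane 0.0631 0.003
bush lane 0.10640862592318935 -0.0009509622173130523
[[187.90926093 206.15692794]
 [175.07237048 201.7779947 ]]
```

Run:
```python
from h import *
from rig import r
p=lane(.143-.205,-.002)
r.move_straight([*p,.141],v=.1)
print(r.move_straight([*p,.04],v=.12,stop_force=6), r.move_straight([*p,.0115],v=.03,stop_force=3))
z=r.current_ee_pos()[2]; print(z,r.current_contact_force(),r.current_clock())
r.move_straight([*p,z+.001],v=.03)
p=lane(.105-.205,-.002)
print(r.move_straight([*p,z+.001],v=.05,stop_force=6),r.current_ee_pos(),r.current_contact_force(),r.current_clock())
for n in("scene","top"):
    c=r.read_camera(n)["image"][:,:,::-1]
    a=c[100:230,320:480] if n=="scene" else c[90:240,160:320]
    cv2.imwrite(f"pics/{n}2.png",cv2.resize(a,(640,520) if n=="scene" else (640,600)))
```

```text
False False
0.011665918335701232 [ 0.28983066  0.3013537  -2.04824531] 11.875
False [0.52676952 0.05720259 0.01261415] [-0.34648762  1.24982618 -0.74621281] 13.0333
```

View pics/scene2.png

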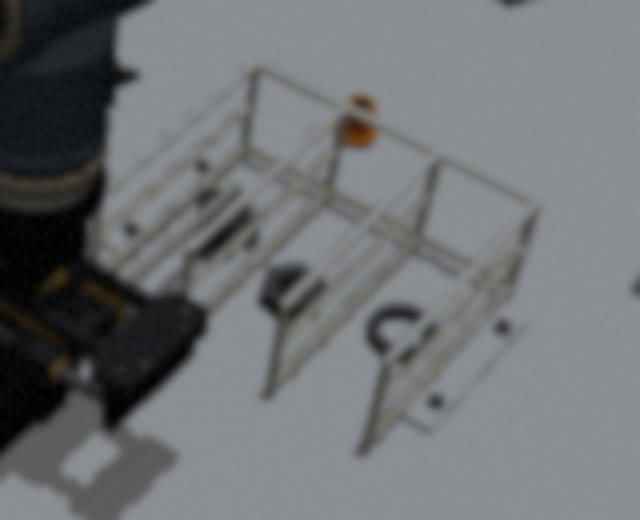

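The scene crop shows the blade's ends at about (208,195) and (250,240), with the dark bush in front of it at (225,235). I'll carry on dragging until it is out of the lane.

Run:
```python
from h import *
from rig import r
z=r.current_ee_pos()[2]+.0005
p=lane(-.075-.205,-.002)
print(r.move_straight([*p,z],v=.06,stop_force=10),r.current_ee_pos(),r.current_contact_force(),r.current_clock())
c=r.read_camera("scene")["image"][:,:,::-1]
cv2.imwrite("pics/s3.png",cv2.resize(c[120:300,240:480],(800,600)))
```

```text
False [ 0.53671668 -0.1226294   0.01314108] [ 0.78396951 -0.59595139 -2.0235971 ] 16.2833
```

View pics/s3.png

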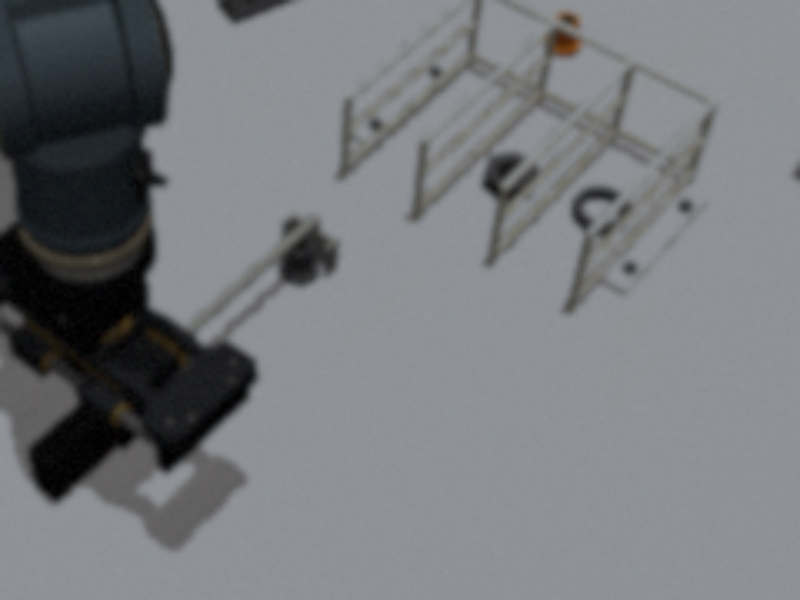

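The bush stands upright on the open bench within the hook's blade, at crop (300,258), well clear of the mouths. Next I lift the hook off it and lay it down to the side.

Run:
```python
from h import *
from rig import r
r.sleep(.3)
e=np.array(r.current_ee_pos()); n=np.array([*ex,0])
e=e+.006*n; r.move_straight(e,v=.04)
e[2]+=.06; r.move_straight(e,v=.1)
e[0]+=.13; r.move_straight(e,v=.15)
e[2]=.03; r.move_straight(e,v=.1)
e[2]=.0105; print(r.move_straight(e,v=.02,stop_force=3),r.current_ee_pos(),r.current_contact_force())
r.release(); e[2]=.15; r.move_straight(e,v=.15)
q=lane(-.2)
r.reach([q[0]-.05,q[1],.22],down(RY))
c=r.read_camera("top"); cv2.imwrite("pics/t4.png",cv2.resize(c["image"][80:300,220:420,::-1],None,fx=2.7,fy=2.7,interpolation=cv2.INTER_CUBIC))
w=r.read_camera("wrist"); cv2.imwrite("pics/w4.png",w["image"][:,:,::-1]); np.savez("w4.npz",**{k:w[k] for k in w})
print(r.current_clock(),r.current_ee_pos())
```

```text
True [ 0.66615362 -0.1165988   0.01104704] [-0.65449892  0.44420987  5.89051504]
23.4583 [ 0.48159576 -0.04342356  0.21972855]
```

View pics/w4.png

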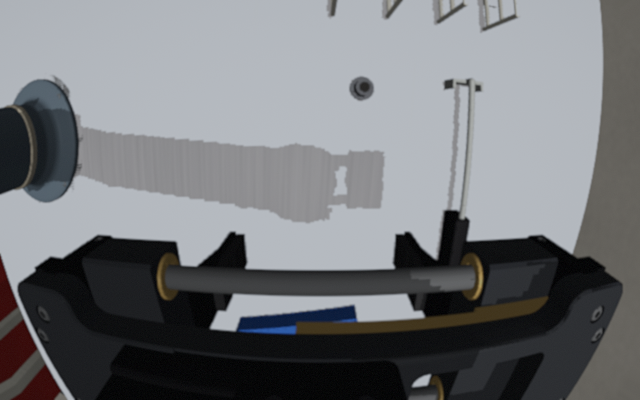

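Wrist view: the bush stands free with its flange centre at about (361,88); the hook lies flat with its blade at (462,85) and handle at (452,235).

```bash
cat >> h.py <<'E'
def fish(c,u,v,z):
    T=np.array(c["T"]); a=np.array([u-c["cx"],v-c["cy"]]); t=np.linalg.norm(a)/c["fx"]
    d=T[:3,:3]@np.r_[a/np.linalg.norm(a)*np.sin(t),np.cos(t)]
    return T[:3,3]+d*(z-T[2,3])/d[2]
E
python3 - <<'E'
from h import *
from rig import r
c=dict(np.load("w4.npz")); im=c["image"]
g=cv2.cvtColor(im,cv2.COLOR_RGB2GRAY)[65:112,335:390]; v,u=np.nonzero(g<120)
cu,cv_=335+(u.min()+u.max())/2,65+(v.min()+v.max())/2; print(len(u),u.min()+335,u.max()+335,v.min()+65,v.max()+65)
p=fish(c,cu,cv_,.006); print("wrist",p,fish(c,364,86.5,.028))
t=r.read_camera("top"); q=w2px(t,[[*p[:2],.006]])[0]; print(q)
i,j=q.round().astype(int); g=cv2.cvtColor(t["image"],cv2.COLOR_RGB2GRAY)[j-14:j+15,i-14:i+15]; v,u=np.nonzero(g<85)
print(g.min(),np.median(g),len(u)); 
if len(u): print(px2w(t,i-14+u.mean(),j-14+v.mean(),.012))
B=np.array([[.541,-.232],[.572,-.384],[.4,-.419],[.371,-.272]]).mean(0); print(B,r.ik([*B,.2],down(RY)),r.ik([*B,.2],down(.2)))
E
```

```text
411 350 372 77 99
wrist [0.5255216  0.06610418 0.006     ] [0.52602964 0.06627193 0.028     ]
[305.25489407 200.46550341]
30 149.0 129
[0.52562248 0.06578865 0.012     ]
[ 0.471   -0.32675] [-1.48262813e-03  3.77695267e-01  6.96865218e-01  1.83753165e+00
 -2.80324707e-01  1.02651213e+00  8.62659444e-01] [ 0.01073098  0.37420022  0.67963755  1.83692707 -0.27213672  1.02499869
  0.99946238]
```

Run:
```python
from h import *
from rig import r
b=np.array([.5256,.0661]); B=np.array([.471,-.327])
r.reach([*b,.1],down(RY))
print(r.move_straight([*b,.0085],v=.08,stop_force=5),r.current_ee_pos())
r.grab(); print(r.current_finger_gap(),r.current_finger_force(),r.current_contact_force())
r.move_straight([*b,.12],v=.12)
print(r.current_finger_gap(),r.current_finger_force())
r.move_straight([*B,.12],v=.2,rot=down(.22))
print(r.current_finger_gap(),r.current_ee_pos(),r.current_clock())
c=r.read_camera("wrist"); s=r.read_camera("scene")
w=cv2.resize(c["image"][200:400,180:460,::-1],(560,400))
cv2.imwrite("pics/w5.png",np.hstack([cv2.resize(s["image"][200:360,100:260,::-1],(400,400)),w[:,80:480]]))
```

```text
False [0.52605682 0.06615206 0.00898667]
0.01899127585232077 29.999915957450867 [-0.31490052 -0.97459591 -0.21765571]
0.019283878880661357 29.999877512454987
0.01925003809662174 [ 0.4713336  -0.32599184  0.11992206] 29.8333
```

View pics/w5.png

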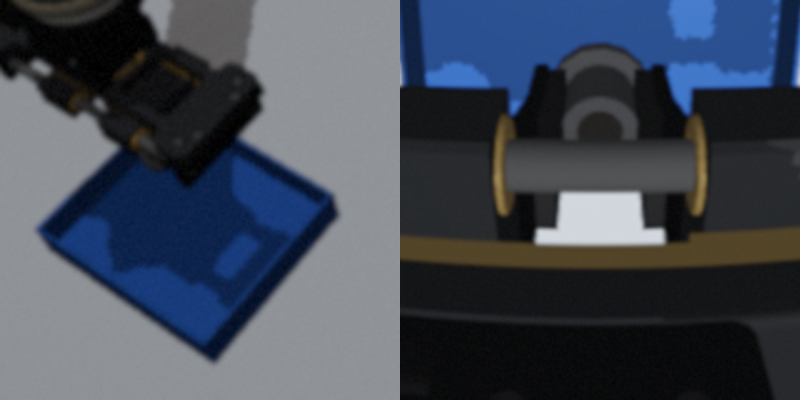

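The grasp is good: the bush is held between the pads over the bin, which shows at the left of the picture, and its top ring is at (600,125) and flange at (600,75). Now I lower and release.

Run:
```python
from h import *
from rig import r
B=np.array([.471,-.327])
r.move_straight([*B,.025],v=.1)
print(r.move_straight([*B,.0115],v=.02,stop_force=3),r.current_ee_pos(),r.current_contact_force())
r.sleep(.2); r.release(); r.move_straight([*B,.15],v=.12)
q=B+[.0,.16]; r.reach([*q,.3],down(.22)); r.sleep(.5)
s=r.read_camera("scene"); t=r.read_camera("top")
cv2.imwrite("pics/f.png",np.hstack([cv2.resize(s["image"][230:350,100:250,::-1],(400,320)),cv2.resize(t["image"][150:310,400:600,::-1],(400,320))]))
print(r.current_clock())
```

```text
True [ 0.47074642 -0.32676929  0.01146976] [0.69907419 0.37602628 4.71057771]
35.9667
```

View pics/f.png

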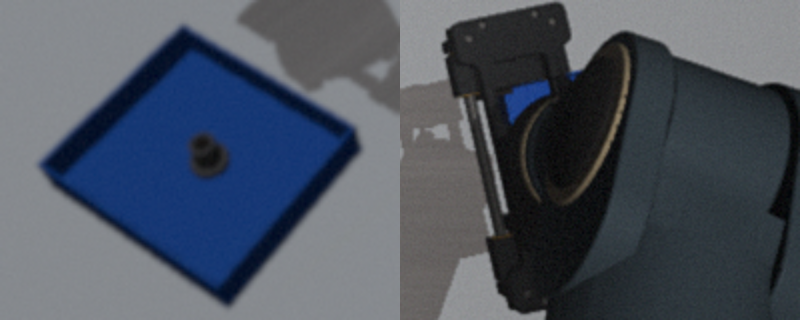

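The bush stands on its flange mid-bin, at (208,155) in the left picture, and the robot is clear.

```bash
python3 -c "
from rig import r
print(r.job_done())"
```

```text
the job is handed in; nothing more can be done
None
```

I dragged the bush out of its lane, laid the hook flat on the bench and stood the bush on its flange in mid-bin. I handed the job in at about 36 s; no verdict came back.

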